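# Reset the tripped kiln controller

### The job

The kiln has tripped: on its control console, push the red-ribbed shutter fully open, away from you, then reach a fingertip down into the well and press the sunken red key fully down, holding it down for a full second before letting go. After that push the yellow-knobbed power lever all the way over, away from you, leaving the red shutter open. Nothing needs gripping or lifting: just push and press, and leave the blue shutter and key and the tumbler, jar and brush alone.

Things in the scene. Friction and masses are not known exactly. Their poses are not given: they have to be found in the camera images.
- console: kiln control console: fixed grey base plate 210 (x) x 310 (y) x 20 high on the bench with three white units side by side in a row along y, 100 apart, in any order; a dark display bar 33 high along its far edge. Origin at the centre of its underside on the bench, x away from the operator, y to the left, z up
- red_unit: red key unit: fixed white block 140 (x) x 88 (y) x 45 high on the base plate; origin at the centre of its underside (20 above the bench), x away from the operator, y left, z up. A well in its top, 30 nearer the operator than its centre, holds the red key under a steel shutter. Guide rails 6 high run along x, 31 either side of the centre line
- red_well (a point): centre of the mouth of the red well, a square hole 46 x 46 and 34 deep, at unit x = -30; level with the unit's top (65 above the bench); it does not move with the shutter
- red_rib (a point): middle of the top edge of the red rib on the shutter: the rib stands 16 above the shutter plate (top 85.5 above the bench), 6 thick along unit x, 40 long along unit y. The shutter is a 54 x 54 x 4 steel plate lying on the unit's top; its centre is 18 further from the operator than the rib. Pushing the rib away from the operator opens it
- red_shutter (a joint): slide of the shutter along unit +x in m: 0 = shut, centred over the well; 0.062 = fully open at its stop. At 0.050 the well is just uncovered. Friction about 1.5 N, stays where it is left
- red_key_top (a point): centre of the top face of the red key, a round button 30 in diameter, at rest 18 below the mouth of the well (47 above the bench), on the well's axis
- red_key (a joint): how far the key is pressed straight down, in m: 0 = at rest, 0.006 = fully down at its stop. Spring: about 2 N to start, 5 N at the bottom; springs back when released
- blue_unit: blue key unit: fixed white block 140 (x) x 88 (y) x 45 high on the base plate; origin at the centre of its underside (20 above the bench), x away from the operator, y left, z up. A well in its top, 30 nearer the operator than its centre, holds the blue key under a steel shutter. Guide rails 6 high run along x, 31 either side of the centre line
- blue_well (a point): centre of the mouth of the blue well, a square hole 46 x 46 and 34 deep, at unit x = -30; level with the unit's top (65 above the bench); it does not move with the shutter
- blue_rib (a point): middle of the top edge of the blue rib on the shutter: the rib stands 16 above the shutter plate (top 85.5 above the bench), 6 thick along unit x, 40 long along unit y. The shutter is a 54 x 54 x 4 steel plate lying on the unit's top; its centre is 18 further from the operator than the rib. Pushing the rib away from the operator opens it
- blue_shutter (a joint): slide of the shutter along unit +x in m: 0 = shut, centred over the well; 0.062 = fully open at its stop. At 0.050 the well is just uncovered. Friction about 1.5 N, stays where it is left
- blue_key_top (a point): centre of the top face of the blue key, a round button 30 in diameter, at rest 18 below the mouth of the well (47 above the bench), on the well's axis
- blue_key (a joint): how far the key is pressed straight down, in m: 0 = at rest, 0.006 = fully down at its stop. Spring: about 2 N to start, 5 N at the bottom; springs back when released
- lever_unit: power lever unit: white block 140 (x) x 88 (y) x 38 high on the base plate, with two dark cheeks (50 long, 12 high, 20 apart inside) either side of the lever; origin at the centre of its underside (20 above the bench), axes as for the key units. The lever's hinge axis lies along unit y, 42 above this origin (62 above the bench)
- lever_knob (a point): centre of the yellow ball, 18 in diameter, on the end of the power lever: a steel rod 10 thick; ball centre 42 from the hinge axis
- lever (a joint): angle of the power lever in rad: 0 = off, leaning 0.5 rad from upright towards the operator (unit -x); 1.0 = on, at its stop, leaning 0.5 rad away from the operator (+x). Moving it takes about 2 N at the ball; stays where it is left
- tumbler: loose black drinking tumbler with a blue lid, 74 in diameter, 120 high; origin at the centre of its underside
- glaze_jar: loose amber glass glaze jar, 60 in diameter, 75 high; origin at the centre of its underside
- brush: loose flat glaze brush, 200 long, 42 wide, 20 high, lying on the bench beyond the console; origin near its middle on the bench, its x along the handle towards the bristles
Not all that is in view belongs to the job. There is more than one size of the tumbler; the job needs the middle-sized. Of the things that look like the brush, take the one that is farthest from the robot's base at the start.

How it is judged:
By the outcome, as a careful person would: the job done as asked, in the order asked, and still so for the second after the job is handed in, with the robot touching nothing.
It also fails if it takes over 51 s, if anything falls off the work surface, if the arm or the gripper's body presses on something with over 40 N, if the wrist force passes 120 N, or if a joint passes its speed limit or range.

### The arm

A 6-joint arm with a two-finger parallel gripper is mounted at the origin on the work surface. World frame = base frame: x ahead of the robot, y to its left, z up, the work surface at z = 0. Lengths are in m, angles in rad, forces in N, time in s.
With the tool pointing down it reaches from about 0.275 to 0.75 m from the base axis. Payload 10.2 kg.
Tool frame: the origin (TCP) lies midway between the tips of the shut fingers; the grasp point (between the pads) lies 19 mm behind it (env.hold_point_z is the distance from the TCP to the grasp point, in m); x points along the fingers, z is the direction in which the jaws open and shut, and the axes are right-handed (so a half turn about x gives the same grasp; the last joint's range is limited). The gripper opens to 85 mm and grips with 20 to 120 N. Pads are 22 mm wide; open, the fingers measure 114 mm over their backs; the gripper's body (76 mm by 85 mm) begins 54 mm behind the grasp point. The pads swing forward as they close: fully open they stand 13 mm farther back than shut.
Start: joints at [-1.409, 0.313, 1.498, -0, 1.331, -0.223], TCP at [0.197, -0.487, 0.231] pointing down, gripper open.
Joint ranges: [-2.94, 2.94], [-0.97, 2.17], [0.19, 2.56], [-1.23, 4.37], [0.02, 3.11], [-2.88, 2.88]. Speed limits (rad/s): [2.39, 2.39, 3.01, 3.14, 3.14, 3.14].

### API

Orientations are given as a unit quaternion [x, y, z, w].
In Python, from bench import env, kinematics, monitor, eyes, job gives the robot as it stands. The module is installed in compiled form; this text tells all that it offers. Calls block until the motion is done:
- env.reach(position, orientation): joint-space move of the TCP to a pose.
- env.movel(position, velocity=0.15, frame=None, guard=None): straight line of the TCP; frame=None keeps the orientation; velocity is the mean speed in m/s. With guard (N) it stops when the force on the tool has changed by that much, and returns True; else False.
- env.set_joints(angles): joint-space move.
- env.release() and env.close_gripper(effort=None): open the fingers fully, or close them until they stop; effort is the grip in N (None keeps the last).
- env.hold(seconds).
- kinematics.ik(position, orientation): joint angles nearest the present ones, or None.
- monitor.sense(): the state.
- eyes.grab_frame(name): name is "scene" or "top" or "wrist"; returns a dict with "frame" (400x640x3 uint8, red, green, blue), "mtx" (3x3 intrinsics, pixels), "view" (4x4, takes a point from world to camera coordinates). Camera axes: x right, y down, z forward; pixel columns grow to the right and rows downward; lengths in m; the calibration is good to about 2 mm. A picture is of the moment at which its call begins. There is no depth.
A pose or a line that the arm cannot do raises env.MotionError and nothing moves.
- job.hand_in(): hands the job in, once; it reports no verdict.
The state is a dict: "clock": time; "joints": joint angles; "qvel": joint speeds; "joint_efforts": joint torques, N m; "position": TCP position; "ee_rot": TCP orientation; "contact_force": force on the tool from outside, world axes, zero at the start; "ft_torque": the same for the moment, N m; "finger_gap": opening from 0.0 (shut) to 1.0 (fully open).
Only numpy, scipy, OpenCV 4.12 (cv2) and the standard library are available. Lean on these libraries where they do the work, as an engineer would, in place of code of your own. Each camera call takes 0.05 s, during which the arm holds its last target. There are 200 camera calls.

## Working session

There is one attempt and no reset: what is moved stays moved. The work goes in short steps, each a Python script; the robot and the scene stay as the last script left them, time stands still between calls to the robot, and variables do not carry over. Pictures are saved under pics/ and viewed, on a budget of 10 in all, crops included, one or two more only if the job needs it, and the job is handed in when it is done.

```bash
mkdir -p pics
python3 - <<'E'
from bench import env, kinematics, monitor, eyes, job
import cv2, numpy as np, pickle
d={}
for n in ("scene","top"):
    f=eyes.grab_frame(n); d[n]=f
    print(n,f["mtx"].tolist(),np.round(f["view"],4).tolist())
    cv2.imwrite(f"pics/{n}0.png",f["frame"][:,:,::-1])
pickle.dump(d,open("f0.pkl","wb"))
s=monitor.sense(); print(s)
E
```

```text
scene [[398.58451252316854, 0.0, 326.5125489103767], [0.0, 398.58451252316854, 195.24794599422398], [0.0, 0.0, 1.0]] [[-0.2825, 0.9593, 0.0035, 0.1364], [0.802, 0.2382, -0.5478, -0.3645], [-0.5263, -0.152, -0.8366, 1.2307], [0.0, 0.0, 0.0, 1.0]]
top [[505.3746295561196, 0.0, 318.2695057791762], [0.0, 505.3746295561196, 197.6929569594365], [0.0, 0.0, 1.0]] [[0.0135, -0.9998, -0.013, 0.0186], [-0.9908, -0.0116, -0.1347, 0.5356], [0.1345, 0.0147, -0.9908, 1.1265], [0.0, 0.0, 0.0, 1.0]]
{'clock': 0.1, 'joints': array([-1.40940201e+00,  3.13397261e-01,  1.49834896e+00, -8.32882524e-06,
        1.33100099e+00, -2.23386455e-01]), 'qvel': array([ 7.23191807e-05, -1.99761506e-03, -1.94436100e-03, -1.58123339e-04,
       -1.28942114e-03, -1.47172518e-04]), 'joint_efforts': array([ 2.98554616e-03, -4.12897396e+01, -2.60144395e+01, -1.10045207e-04,
        3.02319007e-03, -3.12999589e-06]), 'position': array([ 0.19701801, -0.48638649,  0.23079523]), 'ee_rot': array([ 0.39546697,  0.58665979, -0.394876  ,  0.58609651]), 'contact_force': array([ 1.03511868,  0.37066907, -0.22330979]), 'ft_torque': array([ 0.00061205, -0.02456337,  0.04079228]), 'finger_gap': 1.0002501468881915}
```

View pics/scene0.png

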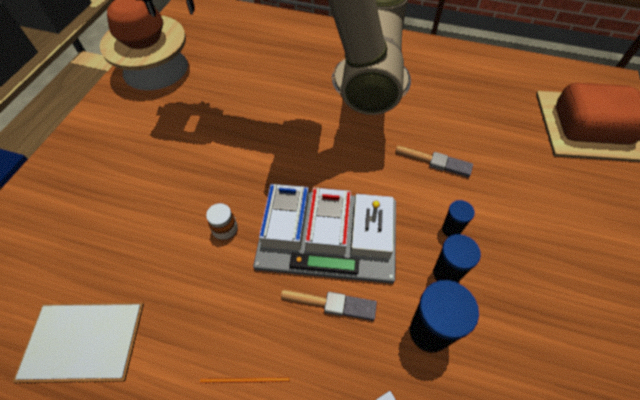

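View pics/top0.png

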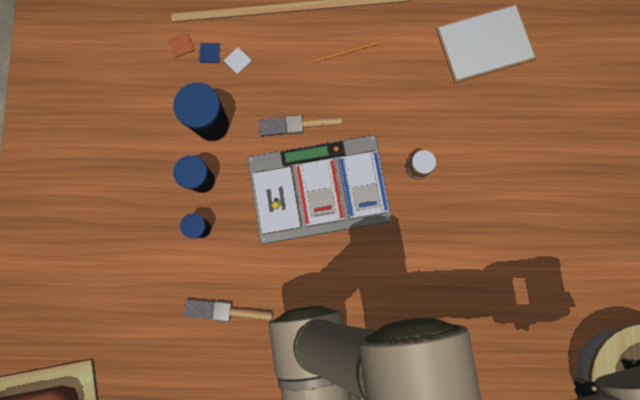

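The scene view looks from the far side. The red rib is at about (331,197), the yellow knob at (376,204) and the blue rib at (288,190). In the top view the lever unit is on the left with its knob at (276,205), the red rib is at (322,210) and the blue rib at (367,204). The console is turned by about 8°. Next I triangulate these points.

```bash
cat > h.py <<'E'
import numpy as np, cv2
def blob(img,kind,win):
    u0,v0,u1,v1=win; hsv=cv2.cvtColor(img[v0:v1,u0:u1],cv2.COLOR_RGB2HSV).astype(int)
    H,S,V=hsv[...,0],hsv[...,1],hsv[...,2]
    m={"red":((H<8)|(H>172))&(S>150)&(V>60),"blue":(H>105)&(H<125)&(S>140)&(V>50),"yellow":(H>20)&(H<34)&(S>140)&(V>90)}[kind]
    n,l,st,c=cv2.connectedComponentsWithStats(m.astype(np.uint8),connectivity=4)
    return [(int(st[i,4]),tuple(np.round(c[i]+[u0,v0],1)),tuple(st[i,:4]+[u0,v0,0,0])) for i in range(1,n) if st[i,4]>5]
def ray(f,p):
    R,t=f["view"][:3,:3],f["view"][:3,3]
    d=R.T@np.linalg.solve(f["mtx"],[p[0],p[1],1]); return -R.T@t,d/np.linalg.norm(d)
def plane(f,p,z):
    o,d=ray(f,p); return o+d*(z-o[2])/d[2]
def tri(fs,ps):
    A=np.zeros((3,3));b=np.zeros(3);L=[]
    for f,p in zip(fs,ps):
        o,d=ray(f,p);M=np.eye(3)-np.outer(d,d);A+=M;b+=M@o;L.append((M,o))
    x=np.linalg.solve(A,b); return x,[float(np.linalg.norm(M@(x-o))) for M,o in L]
def pix(f,x):
    q=f["mtx"]@(f["view"][:3,:3]@np.array(x)+f["view"][:3,3]); return q[:2]/q[2]
E
python3 - <<'E'
import pickle; from h import *
d=pickle.load(open("f0.pkl","rb")); T=d["top"];S=d["scene"]
W={"red":((300,160,345,225),(308,180,352,255)),"blue":((345,150,392,220),(265,180,308,250)),"yellow":((265,190,290,215),(365,195,390,215))}
for k,(a,b) in W.items(): print(k,"\n top",blob(T["frame"],k,a),"\n scene",blob(S["frame"],k,b))
E
```

```text
red 
 top [(109, (np.float64(336.5), np.float64(188.6)), (np.int64(331), np.int64(161), np.int64(12), np.int64(56))), (82, (np.float64(303.2), np.float64(199.9)), (np.int64(300), np.int64(176), np.int64(8), np.int64(47))), (34, (np.float64(322.7), np.float64(208.1)), (np.int64(315), np.int64(206), np.int64(16), np.int64(5)))] 
 scene [(117, (np.float64(311.1), np.float64(212.6)), (np.int64(308), np.int64(189), np.int64(8), np.int64(51))), (115, (np.float64(346.0), np.float64(218.1)), (np.int64(343), np.int64(192), np.int64(7), np.int64(52))), (60, (np.float64(330.5), np.float64(196.9)), (np.int64(323), np.int64(195), np.int64(16), np.int64(5)))]
blue 
 top [(100, (np.float64(380.4), np.float64(181.1)), (np.int64(375), np.int64(153), np.int64(12), np.int64(57))), (71, (np.float64(347.8), np.float64(196.7)), (np.int64(345), np.int64(177), np.int64(7), np.int64(39))), (31, (np.float64(367.7), np.float64(203.6)), (np.int64(360), np.int64(202), np.int64(16), np.int64(4)))] 
 scene [(76, (np.float64(268.3), np.float64(202.2)), (np.int64(265), np.int64(186), np.int64(8), np.int64(38))), (46, (np.float64(287.1), np.float64(190.0)), (np.int64(279), np.int64(188), np.int64(16), np.int64(5))), (143, (np.float64(301.4), np.float64(213.7)), (np.int64(297), np.int64(189), np.int64(10), np.int64(50)))]
yellow 
 top [(39, (np.float64(274.9), np.float64(204.5)), (np.int64(272), np.int64(201), np.int64(7), np.int64(7)))] 
 scene [(32, (np.float64(375.5), np.float64(203.9)), (np.int64(373), np.int64(201), np.int64(6), np.int64(7)))]
```

Run:
```python
import pickle; from h import *
d=pickle.load(open("f0.pkl","rb")); T=d["top"];S=d["scene"]
for k,a,b in (("red",(322.7,208.1),(330.5,196.5)),("blue",(367.7,203.6),(287.1,189.5)),("knob",(274.9,204.5),(375.5,203.9))):
    x,e=tri([T,S],[a,b]); print(k,x.round(4),np.round(e,4))
# rail stripe directions at z .071 in top view: fit line
img=T["frame"]
for k,w in (("red",(329,155,345,220)),("blue",(373,150,390,215)),("red",(294,158,312,226)),("blue",(338,155,356,220))):
    u0,v0,u1,v1=w; h=cv2.cvtColor(img[v0:v1,u0:u1],cv2.COLOR_RGB2HSV).astype(int)
    H,Sx,V=h[...,0],h[...,1],h[...,2]
    m=((((H<8)|(H>172)) if k=="red" else ((H>105)&(H<125)))&(Sx>120)&(V>50)).astype(np.uint8)
    n,l,st,c=cv2.connectedComponentsWithStats(m); i=1+np.argmax(st[1:,4])
    p=np.argwhere(l==i)[:,::-1]+[u0,v0]
    P=np.array([plane(T,q,.071)[:2] for q in p]); 
    vx,vy,x0,y0=cv2.fitLine(P.astype(np.float32),cv2.DIST_L2,0,.01,.01).ravel()
    if vx<0: vx,vy=-vx,-vy
    t=(P-[x0,y0])@[vx,vy]
    print(k,"yaw",round(float(np.arctan2(vy,vx)),4),"c",x0,y0,"ends",t.min(),t.max(), np.r_[x0,y0]+t.min()*np.r_[vx,vy])
```

```text
red [0.5065 0.0153 0.0778] [0.0007 0.0007]
blue [ 0.5174 -0.084   0.0796] [0.0006 0.0006]
knob [0.5107 0.1183 0.0998] [0.0002 0.0002]
red yaw 0.182 c 0.5508589 -0.015916 ends -0.06404451501797222 0.06490174053911857 [ 0.48787182 -0.02750591]
blue yaw 0.1843 c 0.5699007 -0.11364044 ends -0.06402135439684963 0.06507510791427806 [ 0.50696365 -0.12537342]
red yaw 0.183 c 0.5371455 0.060954273 ends -0.06451885670664026 0.06582759424600905 [0.47370434 0.0492111 ]
blue yaw 0.1852 c 0.55669427 -0.03664351 ends -0.0650157116878016 0.06399209151072123 [ 0.4927909  -0.04861856]
```

Red is the middle unit, centred at about (0.544, 0.0225) with yaw 0.184. The rail spacing and the knob and rib heights agree with the text. The red rib sits about 8 mm further forward than the shut position, and blue looks shut. Now I close the fingers, hover on the operator side and check with the wrist camera.

```bash
cat >> h.py <<'E'
from scipy.spatial.transform import Rotation as Ro
YAW=0.184; X=np.array([np.cos(YAW),np.sin(YAW),0]); Y=np.array([-np.sin(YAW),np.cos(YAW),0])
RED=np.array([0.5440,0.0225,0.]); LEV=RED+0.1*Y
def up(c,x,y,z): return c+x*X+y*Y+np.array([0,0,z])
def quat(sg=1):
    tx=np.array([0,0,-1.]); tz=sg*Y; return Ro.from_matrix(np.c_[tx,np.cross(tz,tx),tz]).as_quat()
E
python3 - <<'E'
from bench import env, kinematics, monitor, eyes, job
from h import *; import pickle
s=monitor.sense(); p=up(RED,-.10,0,.20)
js=[(sg,kinematics.ik(p,quat(sg))) for sg in (1,-1)]
print(js)
sg=min((a for a in js if a[1] is not None),key=lambda a:np.abs(a[1]-s["joints"]).max())[0]; print("sg",sg)
env.close_gripper(); env.reach(p,quat(sg)); s=monitor.sense(); print(s["clock"],s["position"],p,s["finger_gap"],s["contact_force"])
f=eyes.grab_frame("wrist"); pickle.dump((f,sg),open("w1.pkl","wb")); cv2.imwrite("pics/w1.png",f["frame"][:,:,::-1])
print(pix(f,up(RED,-.048,0,.0855)),pix(f,up(RED,-.03,0,.065)),pix(f,up(LEV,-.02,0,.099)))
E
```

```text
[(1, array([-2.54557280e-01,  1.67331668e-01,  1.76972859e+00, -4.44089210e-16,
        1.20453240e+00, -2.00935361e+00])), (-1, array([-2.54557280e-01,  1.67331668e-01,  1.76972859e+00, -4.44089210e-16,
        1.20453240e+00,  1.13223905e+00]))]
sg -1
2.85 [0.44583195 0.00359078 0.20002476] [0.44568803 0.00420365 0.2       ] 0.001879112233521361 [-0.05267551 -0.42369888  0.31868213]
[323.21695798 127.9203458 ] [323.16595461 100.72627714] [172.20299836  87.69421061]
```

View pics/w1.png

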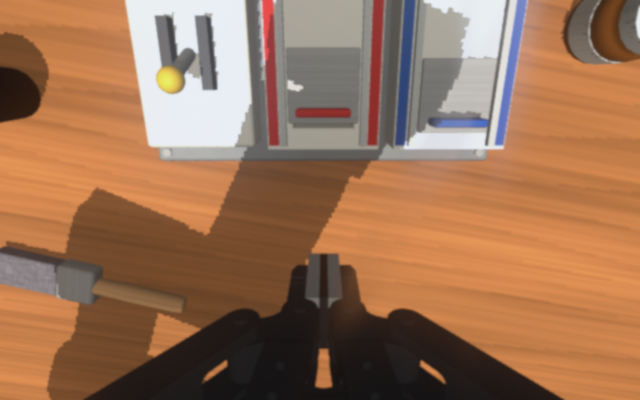

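The wrist view confirms the yaw and the lateral alignment: rails vertical, red rib at (322,112) centred on the red unit, blue rib at (458,123), knob at (171,79). Rib slightly forward of shut, as measured. Now I push the shutter open.

Run:
```python
from bench import env, kinematics, monitor, eyes, job
from h import *; import pickle
g=env.movel(up(RED,-.085,0,.077),velocity=.12,guard=15); s=monitor.sense(); print("down",g,s["position"],s["contact_force"],s["clock"])
if not g:
    g=env.movel(up(RED,.012,0,.077),velocity=.04,guard=10); s=monitor.sense()
    print("push",g,s["position"],"unit x,y",(s["position"]-RED)@X,(s["position"]-RED)@Y,s["contact_force"],s["clock"])
    env.movel(up(RED,-.03,0,.077),velocity=.08)
    env.movel(up(RED,-.09,0,.20),velocity=.15)
    f=eyes.grab_frame("wrist"); pickle.dump(f,open("w2.pkl","wb")); cv2.imwrite("pics/w2.png",f["frame"][:,:,::-1])
    print(pix(f,up(RED,.014,0,.0855)),[pix(f,up(RED,-.03+a,b,.065)).round(1) for a in(-.023,.023) for b in(-.023,.023)],pix(f,up(RED,-.03,0,.047)),monitor.sense()["clock"])
```

```text
down False [0.46075327 0.00684359 0.07754543] [ 0.44985998 -0.70779413 -0.23793438] 4.0833
push True [0.54635402 0.02310341 0.0764643 ] unit x,y 0.002424688998357111 0.00016252137607445153 [-1.09490493 -0.08591494  0.40589546] 6.025
[324.66538969  48.81115749] [array([353.5, 143.1]), array([295.4, 143.1]), array([355.3,  81.7]), array([293.8,  81.7])] [324.40496096 111.31462367] 7.6833
```

View pics/w2.png

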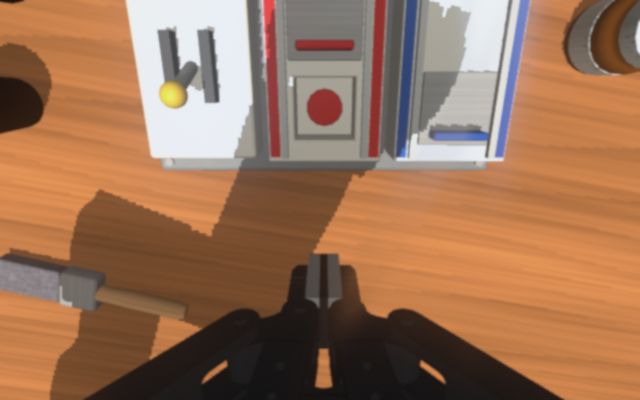

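The shutter is open: red rib at (324,44), square well u 295–354, v 77–137, key at (324,107). The whole unit sits about 4 px, or 3 mm, further forward than my estimate. The rib matches the fully open position once that shift is applied. I take the key centre from this view plus a second wrist position, to measure its height, and then press.

Run:
```python
from bench import env, kinematics, monitor, eyes, job
from h import *; import pickle
f1=pickle.load(open("w2.pkl","rb"))
env.movel(up(RED,-.075,0,.15),velocity=.15); f2=eyes.grab_frame("wrist"); pickle.dump(f2,open("w3.pkl","wb"))
P=[]
for f in (f1,f2):
    c=pix(f,up(RED,-.027,0,.047)); w=[int(c[0]-26),max(0,int(c[1]-40)),int(c[0]+26),int(c[1]+40)]
    b=max(blob(f["frame"],"red",w)); print(b); P.append(b[1]); k=plane(f,b[1],.047); print("plane",k.round(4),"unit",(k-RED)@X,(k-RED)@Y)
x,e=tri([f1,f2],P); print("tri",x.round(4),e)
cv2.imwrite("pics/w3.png",f2["frame"][:,:,::-1])
```

```text
(884, (np.float64(324.1), np.float64(106.9)), (np.int64(308), np.int64(90), np.int64(33), np.int64(35)))
plane [0.5179 0.0179 0.047 ] unit -0.02650256926104686 0.0002535856252224577
(1234, (np.float64(324.0), np.float64(133.8)), (np.int64(305), np.int64(114), np.int64(39), np.int64(41)))
plane [0.5184 0.018  0.047 ] unit -0.02603767986751559 0.0002774922954780854
tri [0.5175 0.0178 0.0407] [1.1282965412291733e-05, 1.1282965412336932e-05]
```

Run:
```python
from bench import env, kinematics, monitor, eyes, job
from h import *
K=np.array([.5181,.0179,0]); at=lambda z:K+[0,0,z]
env.movel(at(.11),velocity=.15); env.hold(.2)
f0=monitor.sense()["contact_force"][2]; print("f0",f0)
g=env.movel(at(.052),velocity=.06,guard=8); s=monitor.sense(); print(g,s["position"],s["contact_force"])
if g: env.movel(at(.11)); raise SystemExit("early contact")
g=env.movel(at(.036),velocity=.02,guard=12); s=monitor.sense(); print(g,s["position"],s["contact_force"],s["clock"])
z=s["position"][2]
for i in range(8):
    F=monitor.sense()["contact_force"][2]-f0
    if F>10: break
    z-=.0005; env.movel(at(z),velocity=.02)
    s=monitor.sense(); print(i,z,s["position"][2],s["contact_force"][2],s["clock"])
for i in range(7):
    env.hold(.2); s=monitor.sense(); print("hold",s["position"][2],s["contact_force"],s["clock"])
```

```text
f0 0.459737712463624
False [0.51833948 0.01786205 0.05235633] [ 0.07287611 -0.366605   -0.07378938]
True [0.51834019 0.017849   0.04102881] [-2.63935741 -0.76642778  8.44159376] 10.7167
0 0.0405288131754995 0.0409973160305753 9.33895292362621 10.9667
1 0.0400288131754995 0.04092241021318674 14.279691120431437 11.2167
hold 0.040935984630135445 [-4.75555988  0.35791958 13.40983332] 11.4167
hold 0.040944701376258545 [-4.79370901  0.15661746 14.42680194] 11.6167
hold 0.04092468712708087 [-3.71009334  0.06001021 13.05748285] 11.8167
hold 0.04092102662071086 [-3.88287338  0.64663945 13.063349  ] 12.0167
hold 0.040928665812112394 [-4.58594461  0.16618054 13.65927866] 12.2167
hold 0.04093623602285593 [-4.55799614  0.76728642 13.27924304] 12.4167
hold 0.040920301178354615 [-4.38538675  0.36385664 12.60239959] 12.6167
```

The key bottomed at z = 0.0409, where 0.041 is expected, and was held for about 1.4 s at roughly 13 N. Next I release it, check the knob with the wrist camera and push the lever.

Run:
```python
from bench import env, kinematics, monitor, eyes, job
from h import *; import pickle
K=np.array([.5181,.0179,0])
env.movel(K+[0,0,.17],velocity=.12)
L=LEV+.0037*X
env.movel(up(L,-.085,0,.17),velocity=.15)
f=eyes.grab_frame("wrist"); pickle.dump(f,open("w4.pkl","wb")); cv2.imwrite("pics/w4.png",f["frame"][:,:,::-1])
c=pix(f,up(L,-.02,0,.099)); b=max(blob(f["frame"],"yellow",[int(c[0]-40),max(0,int(c[1]-40)),int(c[0]+40),int(c[1]+40)]))
k=plane(f,b[1],.099); print(c,b,k.round(4),"rel hinge",(k-L)@X,(k-L)@Y)
y=(k-L)@Y
if abs(y)>.006 or abs((k-L)@X+.02)>.008: raise SystemExit("disagree")
g=env.movel(up(L,-.06,y,.092),velocity=.1,guard=12); s=monitor.sense(); print("down",g,s["position"],s["clock"])
if g: raise SystemExit
g=env.movel(up(L,.014,y,.092),velocity=.04,guard=12); s=monitor.sense()
print("push",g,"unit x,y",(s["position"]-L)@X,(s["position"]-L)@Y,s["position"][2],s["contact_force"],s["clock"])
env.movel(up(L,-.03,y,.095),velocity=.1); env.movel(up(L,-.085,0,.17),velocity=.15)
f=eyes.grab_frame("wrist"); pickle.dump(f,open("w5.pkl","wb")); cv2.imwrite("pics/w5.png",f["frame"][:,:,::-1])
c=pix(f,up(L,.02,0,.099)); b=max(blob(f["frame"],"yellow",[int(c[0]-40),max(0,int(c[1]-40)),int(c[0]+40),int(c[1]+40)]))
k=plane(f,b[1],.099); print(c,b,"rel hinge",(k-L)@X,(k-L)@Y,monitor.sense()["clock"])
```

```text
[323.66648479 114.99536701] (618, (np.float64(323.1), np.float64(112.1)), (np.int64(309), np.int64(98), np.int64(29), np.int64(29))) [0.5113 0.1185 0.099 ] rel hinge -0.018326441199980004 0.0003364921042258945
down False [0.47051141 0.11081639 0.0924719 ] 15.775
push True unit x,y -0.0008049563674746069 0.000564444981014649 0.09068495330049846 [-3.95004814 -0.24723965  3.28835516] 17.15
[324.80017686  39.68477204] (729, (np.float64(324.2), np.float64(40.2)), (np.int64(310), np.int64(25), np.int64(30), np.int64(32))) rel hinge 0.019739884769036445 0.000331396732793722 18.4083
```

View pics/w5.png

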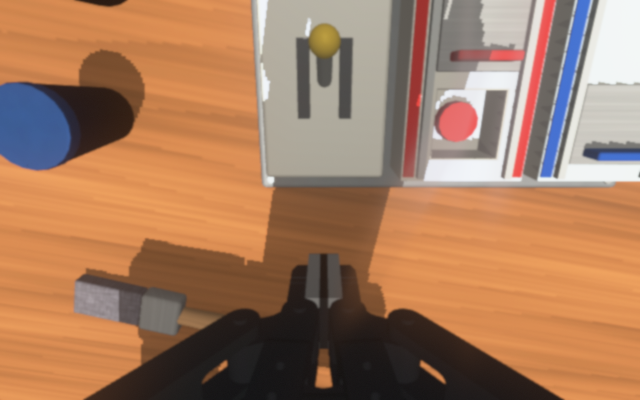

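The lever is over: ball at (324,40), measured at +19.7 mm from the hinge (+20.1 expected). The red shutter is still open and the key is up. I confirm with a firmer push on the lever and check the rib-to-key distance (44 mm when fully open).

Run:
```python
from bench import env, kinematics, monitor, eyes, job
from h import *; import pickle
f=pickle.load(open("w2.pkl","rb")); c=pix(f,up(RED,.017,0,.085))
b=[x for x in blob(f["frame"],"red",[int(c[0]-40),int(c[1]-18),int(c[0]+40),int(c[1]+18)])]; print(b)
r=[x for x in b if x[2][2]>40]
if r: 
    k=plane(f,r[0][1],.084); print("rib-key",(k-np.array([.5181,.0179,0]))@X)
L=LEV+.0037*X
env.movel(up(L,-.03,0,.095),velocity=.12,guard=12)
g=env.movel(up(L,.014,0,.092),velocity=.03,guard=22); s=monitor.sense()
print("push",g,"unit x",(s["position"]-L)@X,s["position"][2],s["contact_force"],s["clock"])
env.movel(up(L,-.03,0,.095),velocity=.1); env.movel(up(L,-.085,0,.2),velocity=.15)
f=eyes.grab_frame("wrist"); 
c=pix(f,up(L,.02,0,.099)); b=max(blob(f["frame"],"yellow",[int(c[0]-40),max(0,int(c[1]-40)),int(c[0]+40),int(c[1]+40)]))
k=plane(f,b[1],.099); print(b,"knob rel hinge",(k-L)@X,(k-L)@Y)
# retreat, then look from fixed cameras
env.movel(up(RED,-.15,-.1,.22),velocity=.2)
env.set_joints([-1.409,.313,1.498,0,1.331,-.223]); print(monitor.sense()["clock"])
S=eyes.grab_frame("scene");T=eyes.grab_frame("top"); pickle.dump((S,T),open("f9.pkl","wb"))
cv2.imwrite("pics/end.png",np.vstack([cv2.resize(S["frame"][150:350,190:510],(640,300),interpolation=3) if 0 else cv2.resize(S["frame"][150:290,240:500],(557,300)),cv2.resize(T["frame"][90:250,160:457],(557,300))])[:,:,::-1])
```

```text
[(440, (np.float64(324.6), np.float64(44.5)), (np.int64(297), np.int64(41), np.int64(56), np.int64(8)))]
rib-key 0.043098370203480146
push True unit x -0.0008426263679683268 0.09193109501815849 [-3.85474754 -1.83602116  2.69380004] 20.35
(542, (np.float64(324.4), np.float64(43.0)), (np.int64(312), np.int64(30), np.int64(26), np.int64(27))) knob rel hinge 0.0197431343868296 0.0002901108443625339
24.6167
```

View pics/end.png

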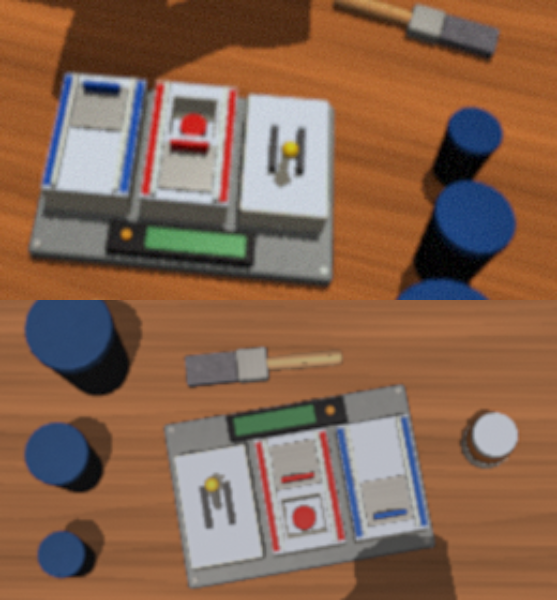

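The end views show the red shutter open, the red key up, the lever over to the far side and the blue shutter shut. The tumblers, jar and brush look undisturbed, and the arm is clear.

```bash
python3 -c "
from bench import job,monitor
print(monitor.sense()['contact_force'],monitor.sense()['clock']); print(job.hand_in())"
```

```text
[-0.78067502 -0.2434606   0.10535552] 24.7167
the job is handed in; nothing more can be done
None
```

The job is done in the order asked and handed in at about 24.7 s on the robot's clock, against the 51 s limit.

- **Red shutter:** I pushed it until the guarded push met its stop. Rib to key then measured 43.1 mm, against 44 mm when fully open. The roughly 1 mm difference is probably because the rib's near face pulls the measured centre towards the operator. I did not re-push the shutter to confirm.
- **Red key:** the fingertip bottomed at z = 0.0409 m, against 0.041 m expected. I held it there for about 1.4 s at roughly 13 N, then let go.
- **Power lever:** I pushed it to its stop. The knob measured +19.7 mm from the hinge, against +20.1 mm at full travel. A second push guarded at 22 N stopped at the same place.
- **Left alone:** the final pictures show the red shutter still open and the blue shutter shut. The tumblers, jar and brush look undisturbed, and the arm is clear.

Two checks disagreed with the text or with each other:
- My first estimate of the red unit's position was about 3.5 mm too near the robot. I corrected it from the wrist camera before pressing the key.
- The key's height by triangulation came out at 41 mm instead of 47 mm. The two views were close together, so I trusted the press, which reached its stop where expected.

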